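Refit the speed knob of the wheel control, zero it and hold it in

TASK

The speed knob has come off the control box of the polishing wheel. Line its D-shaped bore up with the flat of the shaft and fit it fully home, then turn it, without pressing it in, anticlockwise (seen from above) until you feel the zero stop. Then press the knob all the way in against its spring, which is the hold-to-run switch, and finish while holding it pressed in at zero; leave the screwdriver, oil bottle and loupe where they are.

Things in the scene. Friction and masses are not known exactly. Their poses are not given: they have to be found in the camera images.
- knob: loose black metal pointer knob, 40 mm high, about 240 g, standing upright, bore down. Round skirt 47 mm across, up to 16 mm height; on it a flat-sided grip bar 14 mm wide (along y), 42 mm long (along x), from 16 to 40 mm height, narrowing from x = +11 mm to a pointer nose at x = +22 mm with a white line. Origin: centre of its underside, on the bore axis. z: up; x: towards the pointer nose
- knob_seat (a point): point on the knob: centre of the closed end of its bore, 14 mm above the underside; meets shaft_tip when the knob is fully home. The bore opens in the underside, 14 mm deep, D-shaped, 17.4 mm across; its flat lies on the pointer side, 3.7 mm from the axis, so the pointer shows where the flat is. Axes as the knob's
- control_box: grey metal control box, fixed, 104 x 144 x 58 mm (x, y, z), with a round scale plate, a lamp and a key switch on its flat top and a stub aerial at the back. Origin: centre of its underside. z: up; x: from its front (robot side) to its back. The shaft axis stands at x = 0, y = +22 mm
- shaft_tip (a point): centre of the top end of the upright bare steel D-shaft, 80 mm above the worktop, 22 mm above the box. z: up; x: where its flat faces. 16 mm across, flat 3 mm from the axis, tip bevelled. Play to the bore 0.7 mm all round: the knob slides on with a few N when pointer and flat agree within 0.1 rad, else it rides 14 mm too high. Fully home, the knob's underside is 66 mm above the worktop
- shaft_turn (a joint): turn of the shaft in rad: 0 at the zero stop (hard), growing clockwise seen from above up to 4.6; starts between 0.5 and 1.2. Stiff: about 0.04 N m to turn; stays where it is left. At 0 the flat faces 2.3 rad anticlockwise from the box's x axis. The fitted knob has about 0.2 rad of play on it either way
- shaft_push (a joint): how far the shaft is pushed down, m: 0 out, 0.005 fully in (hard stop). With the knob on, its spring needs about 7 N to start it and 12 N to hold it fully in, and pushes it out again when let go
- screwdriver: bystander: screwdriver with orange handle, 170 mm long, lying in front of the box. Origin: middle, underside
- oil_bottle: bystander: small white dropper bottle with red cap, 28 mm across, 67 mm high, standing to the left of the box. Origin: centre of its underside
- loupe: bystander: small folding loupe, 24 x 30 x 15 mm, lying beyond the knob. Origin: centre of its underside
Things that resemble listed ones, but are neither listed nor needed, are in the scene too. Of the things that look like the knob, the smaller one is meant.

How it is judged (in metres and radians):
On the way, in this order (a step that is already met when the one before it is completed fails the run):
1. the knob is fully home on the shaft (distance between knob_seat and shaft_tip below 0.003 m), for 0.2 s.
2. the knob on its shaft is turned to the zero stop, the shaft still out (distance between knob_seat and shaft_tip below 0.004 m and value of joint shaft_turn below 0.07 rad and value of joint shaft_push below 0.002 m), for 0.1 s.
3. the knob is pressed in at zero (value of joint shaft_turn below 0.1 rad and value of joint shaft_push above 0.004 m), for 0.2 s.
At the end, for the whole second after the job is handed in: The knob is home on the shaft (bore end within 3 mm of the shaft end, upright within 0.12 rad), the shaft within 0.1 rad of its zero stop and pushed in by more than 4 of its 5 mm, and the fingers are holding the knob pressed in with more than 4 N through the last second (all of step 3 and distance between knob_seat and shaft_tip below 0.003 m and angle between knob's own z axis and vertical below 0.12 rad and contact force between the fingers and knob above 4 N); the arm keeps its last pose, push and grip.
It fails at once if a bystander is shifted by more than 25 mm (distance of any of screwdriver, oil_bottle, loupe from where it was at the start of the episode above 0.025 m).
It also fails if it takes over 64 s, if anything falls off the work surface, if the arm or the gripper's body presses on something with over 40 N, if the wrist force passes 120 N, or if a joint passes its speed limit or range.

ROBOT

A 6-joint arm with a two-finger parallel gripper is mounted at the origin on a cart in front of the work surface, level with it; the furniture and walls round the work are solid. World frame = base frame: x ahead of the robot, y to its left, z up, the work surface at z = 0. Lengths are in mm, angles in rad, forces in N, time in s.
With the tool pointing down it reaches from about 400 to 925 mm from the base axis. Payload 12.5 kg.
Tool frame: the origin (TCP) lies midway between the tips of the shut fingers; the grasp point (between the pads) lies 19 mm behind it; z points along the fingers, y is the line along which they close (so a half turn about z gives the same grasp; the last joint's range is limited). The gripper opens to 95 mm and grips with 3 to 60 N. Pads are 20 mm wide; open, the fingers measure 119 mm over their backs; the gripper's body (75 mm by 180 mm) begins 59 mm behind the grasp point.
Start: joints at [1.013, 0.491, 1.559, -0, 1.092, -0.106], TCP at [272.854, 562.317, 182.961] pointing down, gripper open.
Joint ranges: [-3.1, 3.1], [-0.84, 2.19], [0.05, 2.79], [-1.13, 4.28], [0.06, 2.93], [-2.69, 2.69]. Speed limits (rad/s): [2.22, 2.22, 2.79, 3.14, 3.14, 3.14].

INTERFACE

Orientations are given as [roll, pitch, yaw] about the fixed x, y, z axes, in that order (R = Rz(yaw) Ry(pitch) Rx(roll)).
In Python, from cell import env gives the robot as it stands.
- The arm moves only by the tool arm_command, never from a script. Its argument "targets" is a list of rows, each a list of 5 numbers: the shift along the tool's x, y, z in mm, then the turn about the tool's z in degrees, then the opening, from 0 (shut) to 1 (fully open). In form: [[tx, ty, tz, roll, fingers], ...]. A call has 1 to 5 rows; each row is the pose to reach, as a shift and turn from the pose commanded when the call began, along the tool's axes at that moment; what a row does not reach only later rows make up. A row lasts 1/10 s, in which the tool goes at most 50 mm and 8.59 degrees, less where a joint would pass 70% of its speed; a pose out of reach is approached as far as the arm can. A call with a gripper value outside its range is refused whole. The fingers move at their own pace and stop on an object; the grip force is fixed at half the most. Time passes only in rows, so rows that repeat a pose let the fingers close. It gives the time, the measured TCP pose, the force, the opening and the grip force at its end, in the units of the state.
- env.state(): the state, without advancing time (a new reading comes with each control period).
- env.read_camera(name): name is "scene" or "top" or "wrist"; returns a dict with "frame" (420x560x3 uint8, red, green, blue), "vertical_fov" (degrees; the focal length in pixels is half the picture's height over the tangent of half this angle, whatever the lens; pixels are square), "cx", "cy" (the principal point, pixels), "world_from_camera" (4x4, takes a point from camera to world coordinates); the wrist camera has in their place "hand_eye" (4x4, takes a point from camera to tool coordinates, whose origin is the TCP and whose axes are the flange's). Camera axes: x right, y down, z forward; pixel columns grow to the right and rows downward; lengths in mm; the calibration is good to about 2 mm. A picture is of the moment at which its call begins: read the wrist's pose just before it. There is no depth.
- env.job_done(): hands the job in; it is judged then, once.
The state is a dict: "t": time; "joints": joint angles; "qvel": joint speeds; "tau": joint torques, N m; "eef_pos": TCP position; "tcp_rot": TCP orientation; "ft_force": force on the tool from outside, world axes, zero at the start; "moment": the same for the moment, N m; "opening": opening from 0.0 (shut) to 1.0 (fully open); "grip_force": force on a finger pad.
Only numpy, scipy, OpenCV 4.12 (cv2) and the standard library are available. Lean on these libraries where they do the work, as an engineer would, in place of code of your own. Each camera call takes 0.05 s, during which the arm holds its last target. There are 200 camera calls.

## Working session

There is one attempt and no reset: what is moved stays moved. The work goes in short steps, Python scripts to look and compute and a tool call to move; the robot and the scene stay as the last step left them, time stands still between calls to the robot, and variables do not carry over. Pictures are saved under pics/ and viewed, at most 10 in all, crops included, and the job is handed in when it is done.

Besides the shell and the picture viewer there is one more tool, called by a JSON object that holds its "name" and its "arguments". arm_command: Moves the arm, as the interface text tells. Its arguments: {"type":"object","properties":{"targets":{"type":"array","items":{"type":"array","items":{"type":"number"}}}},"required":["targets"]}

```bash
mkdir -p pics; ls; cat > h.py <<'E'
import numpy as np, cv2
from cell import env
from scipy.spatial.transform import Rotation as R
def cam(n):
    s=env.state(); c=env.read_camera(n); f=c["frame"]
    c["f"]=f.shape[0]/2/np.tan(np.radians(c["vertical_fov"])/2)
    if "hand_eye" in c:
        T=np.eye(4); T[:3,:3]=R.from_euler('xyz',s["tcp_rot"]).as_matrix(); T[:3,3]=s["eef_pos"]
        c["world_from_camera"]=T@np.array(c["hand_eye"])
    c["T"]=np.array(c["world_from_camera"]); return c
def save(c,n): cv2.imwrite(f"pics/{n}.png",c["frame"][:,:,::-1])
def ray(c,u,v):
    d=c["T"][:3,:3]@np.array([(u-c["cx"])/c["f"],(v-c["cy"])/c["f"],1]); return c["T"][:3,3],d/np.linalg.norm(d)
def plane(c,u,v,z):
    o,d=ray(c,u,v); return o+d*(z-o[2])/d[2]
def proj(c,p):
    q=np.linalg.inv(c["T"])@np.append(p,1); return q[:2]/q[2]*c["f"]+[c["cx"],c["cy"]]
E
python3 - <<'E'
from h import *
s=env.state(); print(s)
for n in ("top","scene","wrist"):
    c=cam(n); save(c,n+"0"); print(n,c["f"],c["T"].round(2).tolist())
E
```

```text
pics
{'t': 0.0, 'joints': array([ 1.01343737e+00,  4.91566877e-01,  1.55943734e+00, -6.29469873e-06,
        1.09167552e+00, -1.05631758e-01]), 'qvel': array([ 0.00178545,  0.00067386,  0.00072524, -0.00067201,  0.00027175,
       -0.00139708]), 'tau': array([-2.08318823e-03, -6.12646723e+01, -2.58172166e+01,  6.91518746e-02,
        4.82415897e-02, -9.77566674e-05]), 'eef_pos': array([272.6826934 , 562.08279329, 182.36138565]), 'tcp_rot': array([-3.14051105e+00, -1.09064522e-04,  2.68986830e+00]), 'ft_force': array([-0.52500778,  0.23485289,  0.30332709]), 'moment': array([0.02051265, 0.00761014, 0.02282563]), 'grip_force': 0.0, 'opening': 0.9983886394809046}
top 492.35820697877733 [[-0.0, -0.98, 0.19, 385.07], [-1.0, -0.0, -0.03, 149.1], [0.03, -0.19, -0.98, 1046.33], [0.0, 0.0, 0.0, 1.0]]
scene 389.67449709801116 [[0.9, -0.3, 0.32, 261.28], [-0.44, -0.65, 0.63, -443.69], [0.02, -0.7, -0.71, 719.91], [0.0, 0.0, 0.0, 1.0]]
wrist 327.84928980601006 [[0.44, 0.86, 0.27, 198.54], [0.9, -0.42, -0.13, 596.93], [-0.0, 0.3, -0.95, 384.34], [0.0, 0.0, 0.0, 1.0]]
```

View pics/top0.png

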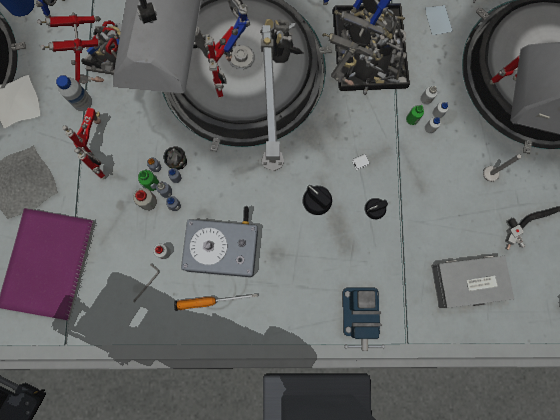

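View pics/scene0.png

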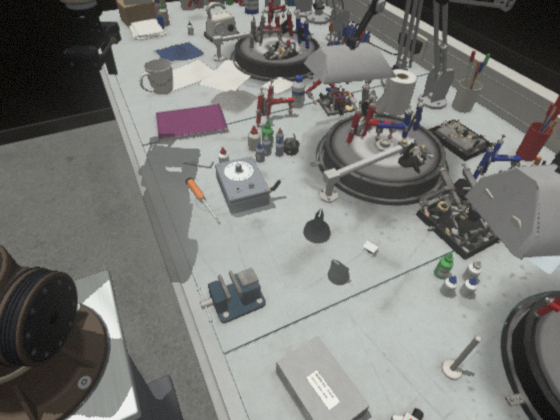

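The top view shows the small knob at about (375,208), a larger look-alike at (317,200), the box at about (221,247) with its shaft near (208,245), and the loupe at (361,161). Next I'll zoom in on the knob and the shaft.

```bash
python3 - <<'E'
from h import *
c=cam("top"); f=c["frame"]
a=cv2.resize(f[185:235,345:405],None,fx=8,fy=8,interpolation=cv2.INTER_CUBIC)[:,:400]
b=cv2.resize(f[220:270,180:230],None,fx=8,fy=8,interpolation=cv2.INTER_CUBIC)
cv2.imwrite("pics/crop1.png",np.hstack([a,b])[:,:,::-1])
g=f.max(2).astype(int)
m=np.zeros(g.shape,np.uint8); m[185:235,355:405]=(g[185:235,355:405]<80)
cs=max(cv2.findContours(m,0,2)[0],key=cv2.contourArea); print(cv2.boundingRect(cs),cv2.minEnclosingCircle(cs))
for p,z in (((375,208),16),((208,245),80),((221,247),58),((361,161),10),((317,200),16)): print(p,plane(c,*p,z).round(1))
E
```

```text
(365, 198, 23, 22) ((376.3653869628906, 207.8173065185547), 11.802702903747559)
(375, 208) [597.  -71.6  16. ]
(208, 245) [508.1 275.   80. ]
(221, 247) [506.9 251.7  58. ]
(361, 161) [703.6 -45.7  10. ]
(317, 200) [614.  53.  16.]
```

View pics/crop1.png

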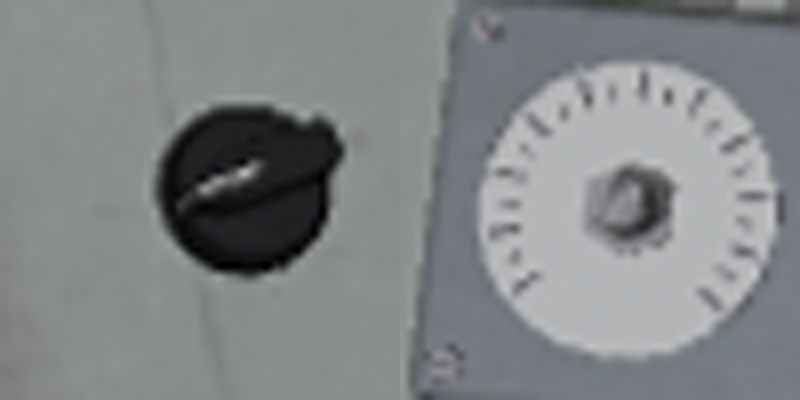

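The nose with its white line seems to point to the lower left; the blunt end of the bar is at the upper right. I'll confirm that with the wrist camera later. First I move over the shaft to measure its flat up close.

{"name": "arm_command", "arguments": {"targets": [[-45,-21,0,0,1],[-90,-42,0,0,1],[-135,-63,0,0,1],[-180,-84,0,0,1],[-225,-104,0,0,1]]}}

```text
t: 0.7
eef_pos: [430.7, 368.8, 183.0]
tcp_rot: [3.142, 0.0, 2.69]
ft_force: [1.3, 1.0, 0.0]
opening: 1.0
grip_force: 0.0
```

{"name": "arm_command", "arguments": {"targets": [[-40,-18,0,0,1],[-80,-36,20,0,1],[-112,-52,40,0,1],[-112,-52,60,0,1],[-112,-52,60,0,1]]}}

```text
t: 1.2
eef_pos: [507.3, 273.5, 120.6]
tcp_rot: [-3.138, -0.003, 2.688]
ft_force: [-0.6, 0.5, -0.0]
opening: 1.0
grip_force: 0.0
```

```bash
python3 - <<'E'
from h import *
c=cam("wrist"); save(c,"w1"); f=c["frame"]
p=proj(c,[508,275,80]); print(p,c["T"][:3,3])
u,v=p.astype(int); cv2.imwrite("pics/w1c.png",np.hstack([cv2.resize(f[v-60:v+60,u-60:u+60],(480,480),interpolation=cv2.INTER_CUBIC),cv2.resize(f[:,:],(320,240))[:, :].copy() if 0 else np.zeros((480,0,3),np.uint8)])[:,:,::-1])
E
```

```text
[291.50778303 218.18067357] [433.91293768 308.58136496 322.80963115]
```

View pics/w1.png

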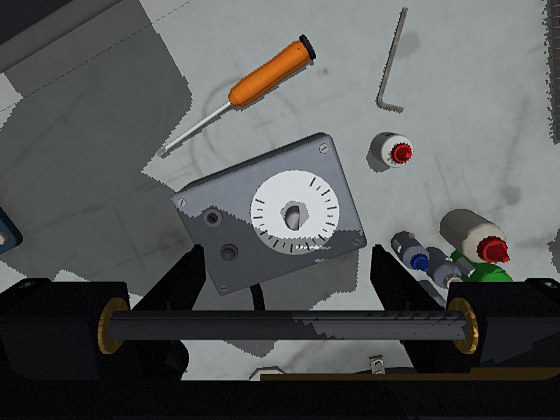

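View pics/w1c.png

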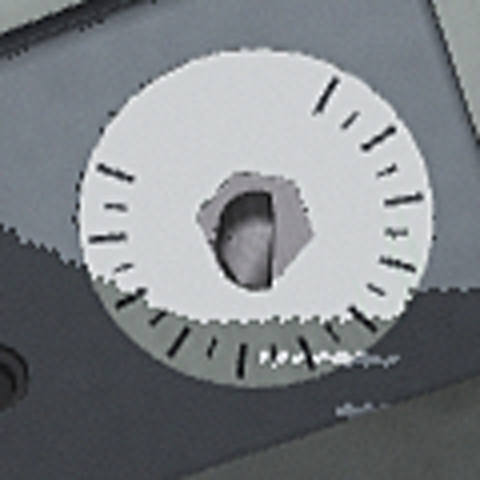

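The box, scale plate and D-shaft are clear, with the shaft at about (292,218) in the wrist picture. Its D has the round side to image left and the flat to image right, at crop column 272. Next I measure that flat edge and the shaft axis.

```bash
python3 - <<'E'
from h import *
c=cam("wrist"); f=c["frame"]
print("axis", proj(c,[508,275,58]),proj(c,[508,275,80]))
g=cv2.cvtColor(f,cv2.COLOR_RGB2GRAY)
print(g[200:234,280:312])
# scale plate white ellipse -> centre at z~58-60
m=((g>150)).astype(np.uint8); m[:, :240]=0; m[:,345:]=0; m[:160]=0; m[265:]=0
pts=cv2.findNonZero(m)
# box top corners by eye (screws): 
for p in ((324,148),(180,203),(359,241),(222,288)): print(p,plane(c,*p,58).round(1))
E
```

```text
axis [290.04120699 209.48041687] [290.18816318 217.70347082]
[[205 208 205 ... 207 208 208]
 [207 208 206 ... 209 208 206]
 [210 206 207 ... 208 209 208]
 ...
 [207 205 206 ... 208 207 207]
 [205 208 206 ... 207 206 208]
 [206 208 208 ... 205 208 209]]
(324, 148) [473.4 322.   58. ]
(180, 203) [462.3 193.8  58. ]
(359, 241) [560.3 316.8  58. ]
(222, 288) [548.7 186.   58. ]
```

```bash
python3 - <<'E'
from h import *
c=cam("wrist"); f=c["frame"]
g=cv2.cvtColor(f,cv2.COLOR_RGB2GRAY).astype(int)
np.set_printoptions(linewidth=220,threshold=100000)
print(g[200:236,280:312])
m=((g>150)).astype(np.uint8); m[:, :240]=0; m[:,345:]=0; m[:160]=0; m[265:]=0
# tip: dilated plate mask from hull
cs,_=cv2.findContours(m,0,1); k=max(cs,key=cv2.contourArea); h=cv2.convexHull(k)
E
python3 - <<'E'
from h import *
c=cam("wrist"); f=c["frame"]
# plate: R approx equal G approx B & brighter than box in same light; use edge of plate above the shadow, circle in rectified plane z=59
g=cv2.cvtColor(f,cv2.COLOR_RGB2GRAY)
m=(g>165).astype(np.uint8); m[:,:245]=0; m[:,345:]=0; m[:160]=0; m[240:]=0
k=max(cv2.findContours(m,0,1)[0],key=cv2.contourArea); h=cv2.convexHull(k)[:,0]
P=np.array([plane(c,u,v,59)[:2] for u,v in h if v<225])
A=np.c_[2*P,np.ones(len(P))]; s=np.linalg.lstsq(A,(P**2).sum(1),rcond=None)[0]
r=np.sqrt(s[2]+s[:2]@s[:2]); print("plate centre",s[:2],"r",r,"res",np.abs(np.linalg.norm(P-s[:2],axis=1)-r).max(),len(P))
E
```

```text
[[207 209 205 208 209 211 213 166 122  93 158 207 206 207 206 204 207 206 211 212 212 208 209 207 208 206 207 206 205 207 207 205]
 [207 206 207 211 214 202 158 143 142 147 163 145 138 142 126 124 161 154 207 209 200 199 212 210 206 207 209 207 207 206 208 209]
 [207 207 209 213 202 107 143 146 150 148 149 147 143 148 150 146 162 159 143 149  89  70 209 210 208 208 207 208 208 207 208 208]
 [210 207 210 209  96 162 147 150 151 149 153 152 149 153 153 153 145 155 146 147 156 147 174 213 210 206 207 208 204 207 206 208]
 [209 211 216 158 158 147 148 153 155 149 144 145 145 148 152 146 147 154 152 146 151 148 153 204 210 210 207 205 208 205 208 211]
 [213 217 208 167 146 146 152 151 150  92  60  44  40  40  64  51 112 155 154 151 152 149 147 136 214 206 208 206 208 207 207 207]
 [204 208 134 143 149 152 150  86  35  38  44  50  47  53  52  36  80 155 151 149 146 154 147 128 216 210 207 208 208 208 208 206]
 [117 109 142 148 154 148  59  40  44  49  51  61  58  57  57  44  53 156 153 150 144 152 150 143 205 213 207 206 208 206 208 205]
 [108 147 145 154 150  58  35  45  54  51  55  59  5
[... 3002 characters left out ...]
 208 210 211 211 209 208 208 208 206 206 207 207 207 204 209 206 208 206 206 207 209 208]
 [208 207 207 207 206 207 205 207 208 207 207 206 207 207 210 206 207 206 209 205 209 208 206 208 207 209 207 208 206 206 207 207]
 [209 207 207 207 207 206 208 208 208 204 207 207 208 209 208 207 209 206 207 208 207 206 207 206 207 208 208 206 209 207 207 206]
 [206 209 209 208 208 206 209 209 208 210 208 209 210 209 208 206 207 209 209 208 208 207 208 209 209 206 211 206 210 209 206 206]
 [212 213 199 213 210 213 214 197 212 210 208 213 200 212 211 210 216 199 213 211 210 217 197 212 209 210 212 199 215 210 210 215]]
plate centre [511.85064024 276.12904519] r 37.31027860677689 res 0.200038246324155 23
```

```bash
python3 - <<'E'
from h import *
c=cam("wrist")
print("tip",plane(c,292.9,219.5,79.5).round(1), "plate proj@59",proj(c,[511.85,276.13,59]))
f=cv2.cvtColor(c["frame"],cv2.COLOR_RGB2GRAY).astype(float)
e=[]
for v in range(208,228):
    r=f[v]; lo=r[295:297].min(); th=(lo+150)/2
    for u in range(295,299):
        if r[u]<th<=r[u+1]: e.append((u+(th-r[u])/(r[u+1]-r[u]),v)); break
e=np.array(e); k=np.polyfit(e[:,1],e[:,0],1); print("slope",k, e[:,0].round(2))
for a,b in ((212,228),(208,226)):
    p=plane(c,np.polyval(k,a),a,79.5); q=plane(c,np.polyval(k,b),b,79.5); d=(p-q)[:2]
    n=np.arctan2(d[1],d[0]); print("len",np.linalg.norm(d),"edge dir",n,"normals",n+np.pi/2,n-np.pi/2)
print("cam x",c["T"][:3,0], env.state()["t"])
E
```

```text
tip [511.6 277.2  79.5] plate proj@59 [291.43615539 212.45263123]
slope [-9.49630674e-03  2.97557645e+02] [295.46 295.46 295.47 295.69 295.86 295.43 295.51 295.51 295.51 295.5
 295.48 295.48 295.48 295.48 295.49 295.48 295.49 295.45 295.35 295.28]
len 13.449087097863522 edge dir 2.6897123113815176 normals 4.260508638176415 1.118915984586621
len 15.043421429324017 edge dir 2.6897123113815082 normals 4.260508638176405 1.1189159845866117
cam x [4.35062367e-01 9.00399933e-01 8.35228019e-04] 1.45
```

{"name": "arm_command", "arguments": {"targets": [[-25,-30,-30,0,1],[-57,-67,-40,0,1],[-90,-105,-50,0,1],[-122,-143,-50,0,1],[-155,-181,-50,0,1]]}}

```text
t: 1.95
eef_pos: [568.5, 44.4, 174.5]
tcp_rot: [3.141, 0.002, 2.691]
ft_force: [0.3, 0.3, 0.4]
opening: 1.004
grip_force: 0.0
```

{"name": "arm_command", "arguments": {"targets": [[-30,-35,0,8,1],[-60,-70,0,16,1],[-77,-90,20,24,1],[-77,-90,60,32,1],[-77,-90,75,36.7,1]]}}

```text
t: 2.45
eef_pos: [597.1, -69.2, 95.9]
tcp_rot: [-3.14, -0.001, 2.043]
ft_force: [-1.2, -0.3, -0.3]
opening: 1.001
grip_force: 0.0
```

{"name": "arm_command", "arguments": {"targets": [[0,0,0,0,1],[0,0,0,0,1]]}}

```text
t: 2.65
eef_pos: [598.6, -68.6, 99.1]
tcp_rot: [3.141, 0.001, 2.053]
ft_force: [-0.1, -0.9, 0.5]
opening: 0.995
grip_force: 0.0
```

```bash
python3 - <<'E'
from h import *
c=cam("wrist"); f=c["frame"]; save(c,"w2"); s=env.state(); print(s["t"],s["eef_pos"],s["tcp_rot"],s["joints"])
u,v=proj(c,[597,-72,30]).astype(int); print(u,v)
cv2.imwrite("pics/w2c.png",cv2.resize(f[max(v-60,0):v+60,u-75:u+75],(750,600),interpolation=cv2.INTER_CUBIC)[:,:,::-1])
t=cam("top"); sc=cam("scene")
for z in (60,90,110,130,150):
    p=plane(t,247,208,z); print(z,p.round(),proj(sc,p).round())
E
```

```text
2.7 [598.82644187 -68.58915163  99.53570806] [3.13979292e+00 1.39889592e-03 2.05257444e+00] [-2.23646638e-01  5.51433870e-01  1.70441091e+00  1.31757775e-04
  8.83470690e-01 -7.05509492e-01]
283 209
60 [587. 201.  60.] [278. 180.]
90 [581. 199.  90.] [276. 172.]
110 [577. 198. 110.] [275. 167.]
130 [572. 197. 130.] [274. 161.]
150 [568. 196. 150.] [273. 155.]
```

View pics/w2c.png

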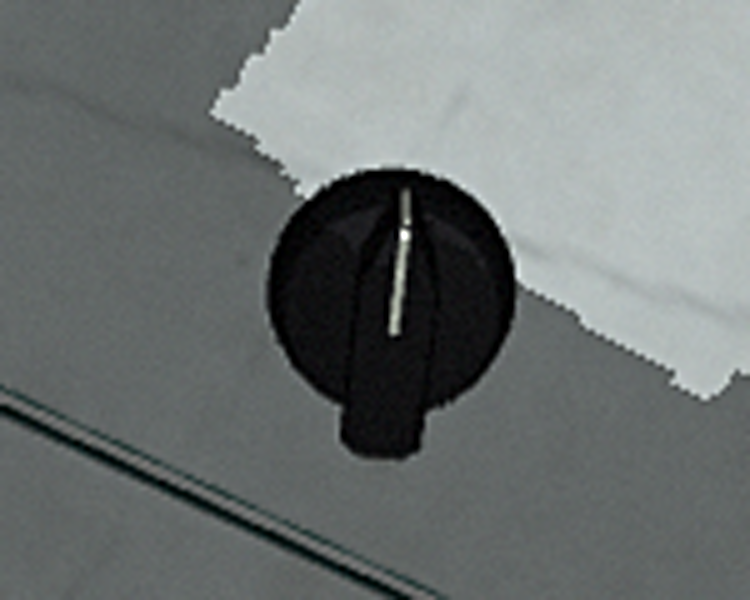

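The knob's white line runs to the top of the picture, crop (393,333) to (403,240), so the nose points along tool +x. The skirt centre is near crop (392,290). Next I fit the skirt arcs on their planes and compute the yaw.

```bash
cat >> h.py <<'E'
def fitc(P):
    A=np.c_[2*P,np.ones(len(P))]; s=np.linalg.lstsq(A,(P**2).sum(1),rcond=None)[0]
    r=np.sqrt(s[2]+s[:2]@s[:2]); return s[:2],r,np.abs(np.linalg.norm(P-s[:2],axis=1)-r).max()
E
python3 - <<'E'
from h import *
c=cam("wrist"); f=c["frame"]; g=f.max(2)
m=np.zeros(g.shape,np.uint8); m[175:250,255:320]=g[175:250,255:320]<55
k=max(cv2.findContours(m,0,1)[0],key=cv2.contourArea)[:,0].astype(float); print(len(k),k.min(0),k.max(0))
up=k[k[:,1]<203]; lo=k[(k[:,1]>210)&(k[:,1]<228)]
print("up z0",fitc(np.array([plane(c,*p,0)[:2] for p in up])))
print("lo z16",fitc(np.array([plane(c,*p,16)[:2] for p in lo])))
b=k[k[:,1]>234]; print("bar end",b.tolist())
w=np.zeros(g.shape,np.uint8); w[185:220,278:298]=g[185:220,278:298]>100
v,u=np.nonzero(w); sel=v>=198; 
a=np.array([plane(c,x,y,40)[:2] for x,y in zip(u[sel],v[sel])]); l=cv2.fitLine(a.astype(np.float32),2,0,.01,.01).ravel(); print("line",l,np.arctan2(l[1],l[0]),np.arctan2(-l[1],-l[0]), len(a))
E
```

```text
149 [261. 183.] [310. 240.]
up z0 (array([601.55472806, -76.60155799]), np.float64(23.153856466429385), np.float64(0.6409218313281038))
lo z16 (array([600.32538334, -73.87799402]), np.float64(21.735319529024974), np.float64(0.6218543379988049))
bar end [[276.0, 235.0], [276.0, 236.0], [277.0, 237.0], [278.0, 238.0], [279.0, 239.0], [280.0, 239.0], [281.0, 239.0], [282.0, 239.0], [283.0, 239.0], [284.0, 239.0], [285.0, 239.0], [286.0, 240.0], [287.0, 240.0], [288.0, 239.0], [289.0, 239.0], [290.0, 238.0], [291.0, 237.0], [291.0, 236.0], [291.0, 235.0]]
line [ 3.7113518e-01 -9.2857885e-01  5.9724042e+02 -6.5434875e+01] -1.1905651 1.9510275 31
```

```bash
python3 - <<'E'
from h import *
c=cam("wrist"); s=env.state()
e=plane(c,283.7,239.9,40)[:2]; d=np.array([np.cos(1.951),np.sin(1.951)])
print("end",e,"centre from end",e+20*d, "line top start",plane(c,286.6,215.6,40),s["eef_pos"],s["tcp_rot"])
k=np.array([601.2,-75.9]); y=s["tcp_rot"][2]; dd=k-s["eef_pos"][:2]
print("tool shift",dd@[np.cos(y),np.sin(y)],dd@[np.sin(y),-np.cos(y)],"roll",np.degrees(y-1.951))
E
```

```text
end [608.51444066 -93.48677112] centre from end [601.09224854 -74.91498972] line top start [600.57016693 -72.83715748  40.        ] [598.47921741 -68.82305509  99.09897967] [3.14009515e+00 1.15914056e-03 2.05061468e+00]
tool shift -7.533770069033742 -0.8532969628260294 roll 5.7075006620943265
```

{"name": "arm_command", "arguments": {"targets": [[-7.5,-1,25,5.7,1],[-7.5,-1,50,5.7,0.7],[-7.5,-1,70,5.7,0.7],[-7.5,-1,80.5,5.7,0.6],[-7.5,-1,80.5,5.7,0.5]]}}

```text
t: 3.4
eef_pos: [600.2, -75.9, 16.7]
tcp_rot: [-3.14, -0.001, 1.95]
ft_force: [0.4, -0.3, 1.5]
opening: 0.726
grip_force: 0.0
```

{"name": "arm_command", "arguments": {"targets": [[0,0,0,0,0.4],[0,0,0,0,0.3],[0,0,0,0,0.2],[0,0,0,0,0],[0,0,0,0,0]]}}

```text
t: 3.9
eef_pos: [600.7, -76.1, 17.8]
tcp_rot: [3.141, 0.0, 1.95]
ft_force: [-0.2, 0.0, 0.5]
opening: 0.298
grip_force: 0.0
```

{"name": "arm_command", "arguments": {"targets": [[0,0,0,0,0],[0,0,0,0,0],[0,0,0,0,0]]}}

```text
t: 4.2
eef_pos: [600.6, -76.1, 17.4]
tcp_rot: [3.142, -0.0, 1.95]
ft_force: [-0.1, 0.4, -0.2]
opening: 0.049
grip_force: 0.0
```

```bash
python3 - <<'E'
from h import *
c=cam("wrist"); f=c["frame"]; save(c,"w3"); s=env.state(); print(s["t"],s["eef_pos"],s["opening"],s["grip_force"])
E
```

```text
4.25 [600.57960651 -76.12706677  17.40787845] 0.027853750749432638 0.0
```

View pics/w3.png

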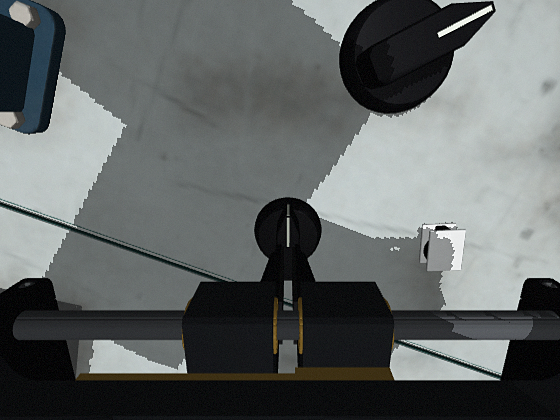

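```bash
python3 - <<'E'
from h import *
c=cam("wrist"); f=c["frame"]; s=env.state(); print(s["eef_pos"],s["tcp_rot"],s["opening"],s["grip_force"])
print("hand_eye",np.array(c["hand_eye"]).round(3).tolist())
print("tcp px",proj(c,s["eef_pos"]),"knob c px z0",proj(c,[601.2,-75.9,0]),proj(c,[601.2,-75.9,40]))
print("now at z16:",plane(c,288,228,16), "z40",plane(c,288,228,40))
cv2.imwrite("pics/w3c.png",np.clip(cv2.resize(f[185:305,215:365],(750,600),interpolation=cv2.INTER_CUBIC)[:,:,::-1].astype(float)*2.5,0,255))
t=cam("top"); cv2.imwrite("pics/t2.png",t["frame"][:,:,::-1])
E
```

```text
[600.57035742 -76.10932316  17.38932765] [ 3.14157908e+00 -9.25403536e-05  1.94980048e+00] 0.015130510342712391 0.0
hand_eye [[0.001, -0.955, -0.298, 81.708], [1.0, 0.0, 0.001, 0.638], [-0.0, -0.298, 0.955, -201.918], [0.0, 0.0, 0.0, 1.0]]
tcp px [286.36666994 237.3504238 ] knob c px z0 [287.36810279 228.22351933] [287.36524891 251.67487139]
now at z16: [599.32199572 -70.06193775  16.        ] z40 [595.97182796 -61.79157717  40.        ][ WARN:0@1.253] global loadsave.cpp:1063 imwrite_ Unsupported depth image for selected encoder is fallbacked to CV_8U.
```

View pics/w3c.png

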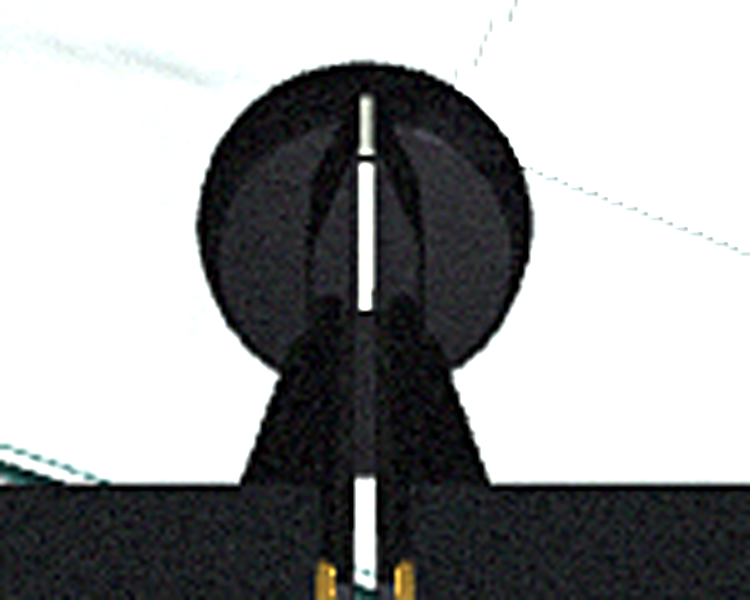

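The picture shows the fingers almost shut with the bar still between or below them and no grip force. A side view from the scene camera will show where the tips are.

```bash
python3 - <<'E'
from h import *
c=cam("scene"); s=env.state(); f=c["frame"]; print(s["eef_pos"],s["opening"],s["grip_force"])
for z in (0,17.4,40,96): print(z,proj(c,[601,-76,z]).round(1))
u,v=proj(c,[601,-76,40]).astype(int)
k=np.clip(cv2.resize(f[v-30:v+30,u-40:u+40],(800,600),interpolation=cv2.INTER_CUBIC).astype(float)*2,0,255).astype(np.uint8)
cv2.imwrite("pics/s2.png",k[:,:,::-1]); print(u,v)
E
```

```text
[600.58701042 -76.09674965  17.41547764] 0.005022027975596534 0.0
0 [338.7 276.4]
17.4 [339.8 271.9]
40 [341.2 265.8]
96 [344.9 249.5]
341 265
```

View pics/s2.png

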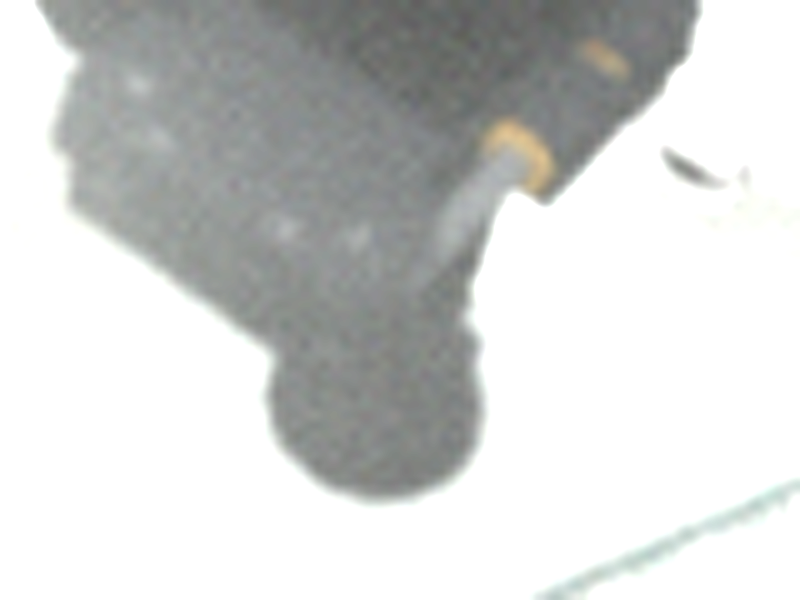

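The numbers suggest the fingertips sit higher than the nominal TCP. In the first wrist picture the open tips look too far apart for their nominal depth, so I'll check that numerically.

```bash
python3 - <<'E'
from h import *
H=np.array(cam("wrist")["hand_eye"]); F=327.849; 
for n in ("w1","w2"):
    g=cv2.imread(f"pics/{n}.png").max(2)
    for v in range(240,262,3):
        r=np.nonzero(g[v]<45)[0]; runs=np.split(r,np.nonzero(np.diff(r)>1)[0]+1)
        print(n,v,[(a[0],a[-1]) for a in runs if len(a)>3])
def tip(sep,row,gap):
    z=gap*F/sep; p=np.array([0,(row-210)*z/F,z,1]); return (H@p)[:3].round(1)
print(tip(166,245,95),tip(166,245,97))
E
```

```text
w1 240 [(np.int64(15), np.int64(22))]
w1 243 [(np.int64(16), np.int64(20))]
w1 246 [(np.int64(194), np.int64(200)), (np.int64(375), np.int64(381)), (np.int64(480), np.int64(484))]
w1 249 [(np.int64(192), np.int64(203)), (np.int64(223), np.int64(233)), (np.int64(372), np.int64(383)), (np.int64(401), np.int64(404))]
w1 252 [(np.int64(187), np.int64(203)), (np.int64(372), np.int64(388)), (np.int64(400), np.int64(403))]
w1 255 [(np.int64(184), np.int64(203)), (np.int64(372), np.int64(391)), (np.int64(397), np.int64(402)), (np.int64(416), np.int64(419)), (np.int64(451), np.int64(454)), (np.int64(478), np.int64(481))]
w1 258 [(np.int64(181), np.int64(204)), (np.int64(372), np.int64(394))]
w1 261 [(np.int64(178), np.int64(204)), (np.int64(371), np.int64(397))]
w2 240 [(np.int64(227), np.int64(230)), (np.int64(283), np.int64(288))]
w2 243 []
w2 246 [(np.int64(65), np.int64(68)), (np.int64(102), np.int64(106)), (np.int64(194), np.int64(200)), (np.int64(240), np.int64(243)), (np.int64(375), np.int64(381))]
w2 249 [(np.int64(111), np.int64(115)), (np.int64(192), np.int64(202)), (np.int64(246), np.int64(249)), (np.int64(372), np.int64(383))]
w2 252 [(np.int64(33), np.int64(36)), (np.int64(188), np.int64(203)), (np.int64(372), np.int64(388))]
w2 255 [(np.int64(184), np.int64(203)), (np.int64(259), np.int64(262)), (np.int64(372), np.int64(391))]
w2 258 [(np.int64(181), np.int64(203)), (np.int64(265), np.int64(268)), (np.int64(372), np.int64(394))]
w2 261 [(np.int64(178), np.int64(203)), (np.int64(371), np.int64(397))]
[  6.8   0.8 -28.8] [  5.2   0.8 -25.1]
```

{"name": "arm_command", "arguments": {"targets": [[0,0,1,0,0],[0,0,2,0,0],[0,0,2,0,0]]}}

```text
t: 4.75
eef_pos: [600.5, -76.1, 15.2]
tcp_rot: [-3.141, -0.0, 1.95]
ft_force: [-0.4, -0.6, -0.2]
opening: 0.002
grip_force: 0.0
```

{"name": "arm_command", "arguments": {"targets": [[0,0,1,0,0],[0,0,2,0,0],[0,0,2,0,0]]}}

```text
t: 5.05
eef_pos: [600.5, -76.1, 13.3]
tcp_rot: [-3.141, -0.0, 1.95]
ft_force: [-0.1, -0.9, -0.8]
opening: 0.008
grip_force: 0.0
```

{"name": "arm_command", "arguments": {"targets": [[0,0,1,0,0],[0,0,2,0,0],[0,0,2,0,0]]}}

```text
t: 5.35
eef_pos: [600.5, -76.1, 11.3]
tcp_rot: [-3.142, -0.0, 1.95]
ft_force: [0.2, 0.1, 0.4]
opening: 0.003
grip_force: 0.0
```

{"name": "arm_command", "arguments": {"targets": [[0,0,1,0,0],[0,0,2,0,0],[0,0,2,0,0]]}}

```text
t: 5.65
eef_pos: [600.5, -76.1, 9.3]
tcp_rot: [-3.142, -0.0, 1.95]
ft_force: [-0.1, -0.0, -0.4]
opening: 0.003
grip_force: 0.0
```

{"name": "arm_command", "arguments": {"targets": [[0,0,1,0,0],[0,0,1,0,0]]}}

```text
t: 5.85
eef_pos: [600.7, -76.1, 8.6]
tcp_rot: [3.141, 0.0, 1.95]
ft_force: [-0.3, -0.2, 3.2]
opening: 0.005
grip_force: 1.4
```

The contact at z = 8.6 with the bar top at 40 shows the real fingertips are about 31 mm above the reported TCP, which agrees with the picture. I'll open, go down until the tips are at about z = 19, and close.

{"name": "arm_command", "arguments": {"targets": [[0,0,-5,0,0.4],[0,0,-8,0,0.5],[0,0,-8,0,0.5],[0,0,-8,0,0.5],[0,0,-8,0,0.5]]}}

```text
t: 6.35
eef_pos: [600.5, -76.1, 16.4]
tcp_rot: [3.142, -0.0, 1.95]
ft_force: [-0.2, -1.0, -0.6]
opening: 0.373
grip_force: 0.0
```

{"name": "arm_command", "arguments": {"targets": [[0,0,8,0,0.5],[0,0,16,0,0.5],[0,0,24,0,0.5],[0,0,28.5,0,0.5],[0,0,28.5,0,0.4]]}}

```text
t: 6.85
eef_pos: [600.1, -76.0, -13.1]
tcp_rot: [-3.14, -0.001, 1.95]
ft_force: [0.5, 0.2, 0.6]
opening: 0.457
grip_force: 0.0
```

{"name": "arm_command", "arguments": {"targets": [[0,0,0,0,0.2],[0,0,0,0,0],[0,0,0,0,0],[0,0,0,0,0],[0,0,0,0,0]]}}

```text
t: 7.35
eef_pos: [600.7, -76.1, -11.8]
tcp_rot: [3.141, 0.0, 1.95]
ft_force: [-0.3, 0.5, 2.1]
opening: 0.144
grip_force: 30.0
```

The grip is good: opening 0.144 is 13.7 mm, with 30 N on the pads. Now I lift and measure where the knob sits in the hand.

{"name": "arm_command", "arguments": {"targets": [[0,0,-20,0,0],[0,0,-60,0,0],[0,0,-105,0,0],[0,0,-130,0,0],[0,0,-130,0,0]]}}

```text
t: 7.85
eef_pos: [602.0, -76.4, 121.5]
tcp_rot: [3.137, 0.003, 1.95]
ft_force: [0.5, -0.4, -2.9]
opening: 0.144
grip_force: 30.0
```

```bash
python3 - <<'E'
from h import *
c=cam("wrist"); f=c["frame"]; g=f.max(2); s=env.state(); z0=s["eef_pos"][2]+12.0; print(s["t"],s["eef_pos"],s["tcp_rot"],s["ft_force"],s["opening"])
Ti=np.eye(4); Ti[:3,:3]=R.from_euler('xyz',s["tcp_rot"]).as_matrix(); Ti[:3,3]=s["eef_pos"]; Ti=np.linalg.inv(Ti)
tool=lambda p:(Ti@np.append(p,1))[:3]
save(c,"w4")
m=np.zeros(g.shape,np.uint8); m[190:275,225:345]=g[190:275,225:345]<50
k=max(cv2.findContours(m,0,1)[0],key=cv2.contourArea)[:,0].astype(float); print(k.min(0),k.max(0))
y0=k[:,1].min()
for zb,a,b in ((0,0,25),(0,0,32),(16,0,25)):
    up=k[(k[:,1]<y0+b)]
    P=np.array([tool(plane(c,*p,z0+zb))[:2] for p in up]); print(zb,b,fitc(P))
w=np.zeros(g.shape,np.uint8); w[195:275,270:300]=g[195:275,270:300]>90
v,u=np.nonzero(w); print("white rows",v.min(),v.max(),[ (y,u[v==y].mean().round(1)) for y in range(v.min(),v.max()+1,4) if (v==y).any()])
E
```

```text
7.9 [600.97349415 -76.17509271 119.06683764] [3.13943747e+00 1.41421711e-03 1.94981952e+00] [-0.73598246 -0.07022716 -3.14248383] 0.14489467436030173
[225. 210.] [344. 274.]
0 25 (array([-4.57975614, -4.46269006]), np.float64(27.364637531335514), np.float64(9.258956269743553))
0 32 (array([-3.65623902, -3.86854896]), np.float64(26.681147991219866), np.float64(10.08148536583473))
16 25 (array([ 2.5913423, -4.0095108]), np.float64(25.084596763205973), np.float64(8.48749354741927))
white rows 195 269 [(195, np.float64(284.5)), (199, np.float64(284.5)), (203, np.float64(284.5)), (207, np.float64(284.5)), (211, np.float64(272.0)), (219, np.float64(287.0)), (239, np.float64(288.0)), (243, np.float64(288.0)), (247, np.float64(288.0)), (251, np.float64(287.5)), (255, np.float64(287.5)), (259, np.float64(287.5)), (263, np.float64(287.5)), (267, np.float64(287.5))]
```

```bash
cat >> h.py <<'E'
def knobfit(c,s,zoff=12.0,th=50):
    g=cv2.GaussianBlur(c["frame"].max(2),(3,3),0)
    T=np.eye(4); T[:3,:3]=R.from_euler('xyz',s["tcp_rot"]).as_matrix(); T[:3,3]=s["eef_pos"]; out=[]
    for a in np.radians(np.arange(-75,76,2)):
        for r in np.arange(18,30,.2):
            p=(T@[r*np.cos(a),.6+r*np.sin(a),-zoff,1])[:3]
            u,v=proj(c,p)
            if cv2.getRectSubPix(g,(1,1),(float(u),float(v)))[0,0]>th: out.append((r*np.cos(a),.6+r*np.sin(a))); break
    P=np.array(out)
    for _ in range(3):
        q,r,_m=fitc(P); e=np.abs(np.linalg.norm(P-q,axis=1)-r); P=P[e<max(.5,2*np.median(e))]
    return q,r,len(P),e.max()
E
python3 - <<'E'
from h import *
s=env.state(); c=cam("wrist"); print(s["eef_pos"])
for z in (10,12,14): print(z,knobfit(c,s,-z if 0 else z))
print(knobfit(c,s,12,70))
E
```

```text
[600.97349415 -76.17509271 119.06683764]
10 (array([-1.34526488,  0.71962857]), np.float64(23.926264041818154), 76, np.float64(0.17836670375969987))
12 (array([-0.51699886,  0.71951438]), np.float64(23.69924245876623), 76, np.float64(0.3545707043477897))
14 (array([0.22104333, 0.69822546]), np.float64(23.56009519022529), 76, np.float64(0.4787605673505624))
(array([-0.60313652,  0.71820067]), np.float64(24.03084627656577), 75, np.float64(0.18376269146839164))
```

The knob axis sits in the tool frame at (-0.5, 0.7), with its underside 12 mm above the TCP. I'll go near the shaft at the fitting yaw and measure the plate again there, so that calibration errors cancel.

{"name": "arm_command", "arguments": {"targets": [[45,0,0,0,0],[95,-1,0,0,0],[145,-2,0,0,0],[195,-3,0,0,0],[245,-4,0,0,0]]}}

```text
t: 8.45
eef_pos: [504.3, 151.4, 116.1]
tcp_rot: [-3.139, -0.001, 1.949]
ft_force: [0.8, 1.1, -2.3]
opening: 0.147
grip_force: 30.0
```

{"name": "arm_command", "arguments": {"targets": [[20,0,0,8,0],[40,0,0,16,0],[60,0,0,24,0],[68,0,0,32,0],[68,0,0,40,0]]}}

```text
t: 8.95
eef_pos: [479.6, 213.9, 116.0]
tcp_rot: [-3.139, 0.002, 1.247]
ft_force: [-0.7, 0.0, -3.0]
opening: 0.145
grip_force: 30.0
```

{"name": "arm_command", "arguments": {"targets": [[0,0,0,7.6,0],[0,0,0,7.6,0],[0,0,0,7.6,0]]}}

```text
t: 9.25
eef_pos: [480.5, 212.9, 116.7]
tcp_rot: [-3.14, 0.001, 1.123]
ft_force: [0.2, 0.1, -2.3]
opening: 0.148
grip_force: 30.0
```

```bash
python3 - <<'E'
from h import *
c=cam("wrist"); f=c["frame"]; s=env.state(); save(c,"w5"); print(s["t"],s["eef_pos"],s["tcp_rot"],s["joints"].round(2),s["opening"])
print("shaft px",proj(c,[511.8,276.5,59]),proj(c,[511.8,276.5,80]))
cc,d,_=None,None,None
g=cv2.GaussianBlur(cv2.cvtColor(f,cv2.COLOR_RGB2GRAY),(3,3),0).astype(float)
# radial outward scan: plate edge = strongest bright->dark step between r 33 and 41
P=[]
for a in np.radians(np.arange(0,360,4)):
    rs=np.arange(33,42,.25); q=[proj(c,[511.8+r*np.cos(a),276.5+r*np.sin(a),59]) for r in rs]
    if any(not(2<u<557 and 2<v<417) for u,v in q): continue
    x=np.array([cv2.getRectSubPix(g.astype(np.float32),(1,1),(float(u),float(v)))[0,0] for u,v in q])
    dx=x[:-4]-x[4:]; i=dx.argmax()
    if dx[i]>35: P.append([511.8+rs[i+2]*np.cos(a),276.5+rs[i+2]*np.sin(a)])
P=np.array(P); print(len(P))
for _ in range(4):
    q,r,mx=fitc(P); e=np.abs(np.linalg.norm(P-q,axis=1)-r); P=P[e<max(.5,2.5*np.median(e))]
print(q,r,len(P),mx)
E
```

```text
9.3 [480.65205474 212.95221638 117.01189412] [-3.14032817e+00  1.09959533e-03  1.12251742e+00] [0.29 0.43 1.87 0.   0.83 0.74] 0.1428105110900088
shaft px [285.20315457 124.85710273] [284.98213994 126.32824467]
90
[511.76698465 276.13974668] 37.340085450781885 90 0.3594083894976876
```

```bash
python3 - <<'E'
from h import *
c=cam("wrist"); f=c["frame"]; g=cv2.cvtColor(f,cv2.COLOR_RGB2GRAY).astype(int)
np.set_printoptions(linewidth=220,threshold=100000)
print(g[110:143,272:300])
E
```

```text
[[218 220 219 217 217 220 218 223 227 211 219 222 220 194 163 165 166 171 214 222 222 222 220 219 218 220 219 218]
 [219 221 219 222 219 223 224 214 219 130 192 196 165 168 170 174 174 171 149 218 222 221 221 218 220 220 218 219]
 [220 219 221 223 223 216 220 135 147 168 169 172 172 174 178 170 170 168 166 177 205 221 221 221 220 219 219 221]
 [219 226 215 216 223 151 149 170 172 176 173 172 173 172 169 166 170 170 170 166 163 204 214 224 222 220 216 222]
 [225 218 153 148 166 170 174 175 175 175 171 172 171 167 169 174 172 172 168 167 164 160 142 215 226 220 221 219]
 [214 159 167 172 174 171 176 174 171 170 166 168 171 172 172 169 171 171 169 170 170 172 166 147 221 224 221 222]
 [149 169 172 172 174 172 168 170 171 169 171 171 170 171 171 169 171 170 168 169 170 170 171 167 191 217 227 211]
 [215 172 175 171 170 166 169 173 171 173 174 169 167 168 171 170 172 172 170 171 171 169 167 167 162 171 222 131]
 [198 165 168 168 170 173 170 171 171 172 167 170 169 172 170 171 175 171 171 170 168 164 164 164 165 164 155 144]
 [178 166 171 170 174 172 169 166 170 172 171 172 173 171 171 174
[... 1995 characters left out ...]
 220 226]
 [219 219 223 228 218 174 169 181 116  72  75  69  71  73  62  59  47  43  63  84 101 108 185 182 206 229 225 220]
 [219 218 221 222 224 216 175 161 169 179 143  92  90  93  90 118 120 104 113 105 188 210 220 230 224 221 222 220]
 [219 222 219 220 221 226 234 149 159 164 170 175 179 180 182 178 181 185 215 209 231 227 223 221 222 219 221 221]
 [221 218 222 219 221 222 226 153 134 172 169 169 173 159 173 176 204 230 227 223 222 221 220 218 221 219 221 219]
 [219 220 218 221 219 220 222 230 145 206 175 157 180 156 200 226 225 223 220 221 219 221 220 219 220 219 220 221]
 [219 220 221 221 217 218 221 222 225 229 216 155 227 227 224 221 220 218 221 219 219 222 221 217 220 219 218 221]]
```

The plate centre comes out at (511.8, 276.1) again with r = 37.3, and the flat faces tool +x within about 0.02 rad. I move over the shaft and go down to just above its tip.

{"name": "arm_command", "arguments": {"targets": [[40,0,0,0,0],[71,0,0,0,0],[71,0,15,0,0],[71,0,35,0,0],[71,0,41,0,0]]}}

```text
t: 9.85
eef_pos: [511.1, 276.7, 75.0]
tcp_rot: [-3.14, 0.002, 1.121]
ft_force: [-0.9, -0.4, -2.7]
opening: 0.142
grip_force: 30.0
```

{"name": "arm_command", "arguments": {"targets": [[0,0,0,0,0],[0,0,0,0,0],[0,0,0,0,0]]}}

```text
t: 10.15
eef_pos: [512.5, 277.1, 77.8]
tcp_rot: [3.141, -0.001, 1.119]
ft_force: [-0.1, -0.9, -3.6]
opening: 0.147
grip_force: 30.0
```

```bash
python3 - <<'E'
from h import *
c=cam("wrist"); s=env.state(); print(s["eef_pos"],s["tcp_rot"][2],knobfit(c,s,12,60)[:3])
d=np.array([511.37,276.86])-s["eef_pos"][:2]; y=s["tcp_rot"][2]; print(d@[np.cos(y),np.sin(y)],d@[np.sin(y),-np.cos(y)])
E
```

```text
[512.47755787 277.03973847  77.78869158] 1.1191064257724552 (array([0.8062876 , 2.56696364]), np.float64(23.790292147467405), 76)
-0.6451467831282446 -0.9180283089599248
```

{"name": "arm_command", "arguments": {"targets": [[-0.6,-0.9,3,0,0],[-0.6,-0.9,6,0,0],[-0.6,-0.9,9,0,0],[-0.6,-0.9,10,0,0],[-0.6,-0.9,10,0,0]]}}

```text
t: 10.7
eef_pos: [510.8, 276.8, 66.7]
tcp_rot: [-3.141, 0.0, 1.119]
ft_force: [-1.4, -0.2, -2.0]
opening: 0.145
grip_force: 30.0
```

{"name": "arm_command", "arguments": {"targets": [[0,0,1,0,0],[0,0,2,0,0],[0,0,2,0,0]]}}

```text
t: 11.0
eef_pos: [510.7, 276.8, 65.5]
tcp_rot: [-3.141, 0.0, 1.119]
ft_force: [-4.9, -1.5, 7.2]
opening: 0.145
grip_force: 30.0
```

Contact on the bevel pushes the tool towards -x, so I comply a little in that direction.

{"name": "arm_command", "arguments": {"targets": [[-0.4,-0.4,0,0,0],[-0.8,-0.8,0,0,0],[-0.8,-0.8,0,0,0]]}}

```text
t: 11.3
eef_pos: [510.0, 276.5, 65.1]
tcp_rot: [3.141, -0.0, 1.119]
ft_force: [-2.5, -0.9, 2.4]
opening: 0.146
grip_force: 30.0
```

{"name": "arm_command", "arguments": {"targets": [[0,0,0.7,0,0],[0,0,1.5,0,0],[0,0,1.5,0,0]]}}

```text
t: 11.6
eef_pos: [509.7, 276.4, 63.0]
tcp_rot: [-3.141, 0.001, 1.119]
ft_force: [-2.3, -2.1, -1.2]
opening: 0.142
grip_force: 30.0
```

{"name": "arm_command", "arguments": {"targets": [[-0.4,-0.2,1,0,0],[-0.4,-0.2,2,0,0],[-0.4,-0.2,3,0,0],[-0.4,-0.2,4,0,0],[-0.4,-0.2,4,0,0]]}}

```text
t: 12.1
eef_pos: [509.6, 276.3, 59.3]
tcp_rot: [-3.142, -0.0, 1.119]
ft_force: [-1.6, -0.5, -3.0]
opening: 0.145
grip_force: 30.0
```

{"name": "arm_command", "arguments": {"targets": [[0,0,1,0,0],[0,0,2,0,0],[0,0,3,0,0],[0,0,3,0,0]]}}

```text
t: 12.5
eef_pos: [509.6, 276.2, 56.3]
tcp_rot: [-3.142, -0.0, 1.119]
ft_force: [-0.8, -0.4, -2.4]
opening: 0.145
grip_force: 30.0
```

{"name": "arm_command", "arguments": {"targets": [[0,0,0.5,0,0],[0,0,1,0,0],[0,0,1.4,0,0],[0,0,1.4,0,0]]}}

```text
t: 12.9
eef_pos: [509.6, 276.3, 55.0]
tcp_rot: [-3.142, -0.0, 1.119]
ft_force: [-1.1, 0.1, -1.8]
opening: 0.146
grip_force: 30.0
```

{"name": "arm_command", "arguments": {"targets": [[0,0,0.3,0,0],[0,0,0.6,0,0],[0,0,0.6,0,0]]}}

```text
t: 13.2
eef_pos: [509.6, 276.2, 54.4]
tcp_rot: [-3.142, -0.0, 1.119]
ft_force: [-0.9, -0.3, -1.3]
opening: 0.145
grip_force: 30.0
```

{"name": "arm_command", "arguments": {"targets": [[0,0,0.3,0,0],[0,0,0.6,0,0],[0,0,0.6,0,0]]}}

```text
t: 13.5
eef_pos: [509.6, 276.3, 54.1]
tcp_rot: [3.141, -0.0, 1.119]
ft_force: [-1.6, -0.9, 3.3]
opening: 0.145
grip_force: 30.0
```

{"name": "arm_command", "arguments": {"targets": [[0,0,0.3,0,0],[0,0,0.6,0,0],[0,0,0.6,0,0]]}}

```text
t: 13.8
eef_pos: [509.7, 276.3, 53.8]
tcp_rot: [3.141, -0.0, 1.119]
ft_force: [-3.4, -1.8, 6.6]
opening: 0.148
grip_force: 30.0
```

The knob seats at z ≈ 54, so its underside is at 66, the home height. I back off slightly to unload the spring, then turn anticlockwise about the knob axis.

{"name": "arm_command", "arguments": {"targets": [[0,0,-0.4,0,0],[0,0,-0.8,0,0],[0,0,-0.8,0,0],[0,0,-0.8,0,0]]}}

```text
t: 14.2
eef_pos: [509.6, 276.3, 54.1]
tcp_rot: [3.142, -0.0, 1.119]
ft_force: [-2.8, -2.1, 3.9]
opening: 0.145
grip_force: 30.0
```

{"name": "arm_command", "arguments": {"targets": [[-0.14,0.06,0,-4,0],[-0.27,0.13,0,-8,0],[-0.4,0.2,0,-12,0],[-0.52,0.3,0,-16,0],[-0.64,0.4,0,-20,0]]}}

```text
t: 14.7
eef_pos: [510.4, 276.1, 54.2]
tcp_rot: [3.14, -0.001, 1.471]
ft_force: [0.5, 2.5, -1.2]
opening: 0.146
grip_force: 30.0
```

{"name": "arm_command", "arguments": {"targets": [[-0.2,0.1,0,-6,0],[-0.4,0.2,0,-12,0],[-0.58,0.35,0,-18,0],[-0.75,0.5,0,-24,0],[-0.9,0.67,0,-30,0]]}}

```text
t: 15.2
eef_pos: [511.5, 275.9, 54.2]
tcp_rot: [3.138, -0.001, 1.995]
ft_force: [1.8, 7.6, -1.7]
opening: 0.146
grip_force: 30.0
```

```bash
python3 -c "
from h import *
s=env.state(); print(s['eef_pos'],s['tcp_rot'][2],s['ft_force'],s['moment'])"
```

```text
[511.46209394 275.94721062  54.1843791 ] 1.9954359838314326 [ 1.78295126  7.58423012 -1.6672202 ] [ 1.58787831 -0.29673344 -0.04260371]
```

{"name": "arm_command", "arguments": {"targets": [[0.6,0.4,0,-4,0],[0.5,0.45,0,-8,0],[0.35,0.5,0,-12,0],[0.35,0.5,0,-12,0]]}}

```text
t: 15.6
eef_pos: [511.4, 276.3, 54.2]
tcp_rot: [3.138, -0.0, 2.203]
ft_force: [0.2, 6.4, -1.0]
opening: 0.147
grip_force: 30.0
```

```bash
python3 -c "
from h import *
s=env.state(); print(s['eef_pos'],s['tcp_rot'][2],s['ft_force'],s['moment'])"
```

```text
[511.43780544 276.30870265  54.16339968] 2.2031272028074778 [ 0.15792821  6.39830178 -1.02206803] [ 1.26394743 -0.04972362 -0.07870275]
```

{"name": "arm_command", "arguments": {"targets": [[-0.1,0.05,0,-3,0],[-0.2,0.1,0,-6,0],[-0.2,0.1,0,-6,0]]}}

```text
t: 15.9
eef_pos: [511.5, 276.2, 54.2]
tcp_rot: [3.139, -0.0, 2.307]
ft_force: [0.4, 6.8, -0.4]
opening: 0.142
grip_force: 30.0
```

```bash
python3 -c "
from h import *
s=env.state(); print(s['eef_pos'],s['tcp_rot'][2],s['ft_force'],s['moment'])"
```

```text
[511.50914762 276.20370166  54.15867386] 2.307188171811064 [ 0.36328947  6.82301191 -0.3733624 ] [ 1.32406241  0.07302044 -0.06303781]
```

{"name": "arm_command", "arguments": {"targets": [[0.4,0.4,0,-2,0],[0.4,0.5,0,-4,0],[0.4,0.5,0,-4,0]]}}

```text
t: 16.2
eef_pos: [511.5, 276.4, 54.2]
tcp_rot: [3.139, 0.0, 2.376]
ft_force: [1.0, 5.9, 0.8]
opening: 0.147
grip_force: 30.0
```

```bash
python3 -c "
from h import *
s=env.state(); print(s['eef_pos'],s['tcp_rot'][2],s['ft_force'],s['moment'])"
```

```text
[511.49065016 276.3991941   54.15669284] 2.375956081878287 [0.96406323 5.85664919 0.83429989] [ 1.08717999 -0.14150641 -0.04323439]
```

{"name": "arm_command", "arguments": {"targets": [[-0.07,0.03,0,-2,0],[-0.14,0.06,0,-4,0],[-0.14,0.06,0,-4,0]]}}

```text
t: 16.5
eef_pos: [511.6, 276.4, 54.1]
tcp_rot: [3.139, 0.0, 2.445]
ft_force: [0.8, 5.9, -0.3]
opening: 0.15
grip_force: 30.0
```

```bash
python3 -c "
from h import *
s=env.state(); print(s['eef_pos'],s['tcp_rot'][2],s['ft_force'],s['moment'])"
```

```text
[511.58484104 276.41416118  54.14690158] 2.4451731213237795 [ 0.75669111  5.92022667 -0.31575198] [ 1.27499693 -0.13296147 -0.07946067]
```

{"name": "arm_command", "arguments": {"targets": [[0.4,0.5,0,-2,0],[0.35,0.5,0,-4,0],[0.35,0.5,0,-4,0]]}}

```text
t: 16.8
eef_pos: [511.6, 276.7, 54.2]
tcp_rot: [3.14, 0.0, 2.514]
ft_force: [0.6, 5.4, 0.2]
opening: 0.146
grip_force: 30.0
```

```bash
python3 -c "
from h import *
s=env.state(); print(s['eef_pos'],s['tcp_rot'][2],s['ft_force'],s['moment'])"
```

```text
[511.57245536 276.67338185  54.17099028] 2.514483979672823 [0.59787052 5.41828218 0.17608553] [ 1.05283938 -0.15052547 -0.05349256]
```

{"name": "arm_command", "arguments": {"targets": [[-0.07,0.03,0,-2,0],[-0.14,0.06,0,-4,0],[-0.14,0.06,0,-4,0]]}}

```text
t: 17.1
eef_pos: [511.6, 276.9, 54.2]
tcp_rot: [3.14, 0.0, 2.584]
ft_force: [0.5, 7.6, 0.3]
opening: 0.146
grip_force: 30.0
```

```bash
python3 -c "
from h import *
s=env.state(); print(s['eef_pos'],s['tcp_rot'][2],s['ft_force'],s['moment'],s['joints'][5])"
```

```text
[511.62502803 276.90038179  54.1667744 ] 2.583950117273373 [0.52894068 7.56020105 0.25682992] [ 1.51385134 -0.01066514 -0.12002985] -0.6320373191000749
```

{"name": "arm_command", "arguments": {"targets": [[0.3,0.4,0,-2,0],[0.25,0.45,0,-3,0],[0.25,0.45,0,-3,0]]}}

```text
t: 17.4
eef_pos: [511.6, 277.1, 54.1]
tcp_rot: [3.14, 0.0, 2.636]
ft_force: [0.5, 5.9, 1.1]
opening: 0.147
grip_force: 30.0
```

```bash
python3 -c "
from h import *
s=env.state(); print(s['eef_pos'],s['tcp_rot'][2],s['ft_force'],s['moment'],s['joints'][5])
c=cam('wrist'); g=c['frame'].max(2); save(c,'w6')
w=np.zeros(g.shape,np.uint8); w[225:275,278:300]=g[225:275,278:300]>90
v,u=np.nonzero(w); print([(y,u[v==y].mean().round(1)) for y in range(225,275,4) if (v==y).any()])"
```

```text
[511.5651309  277.06607308  54.14309162] 2.636135294560599 [0.53680904 5.88322134 1.08899881] [ 1.20245414 -0.14082474 -0.16736878] -0.6833742881258469
[(225, np.float64(287.5)), (229, np.float64(287.5)), (233, np.float64(288.0)), (237, np.float64(287.5)), (241, np.float64(287.5)), (245, np.float64(287.5)), (249, np.float64(287.5)), (253, np.float64(287.5)), (257, np.float64(287.5)), (261, np.float64(287.5)), (265, np.float64(288.0)), (269, np.float64(287.5))]
```

{"name": "arm_command", "arguments": {"targets": [[0,0.1,0,-2,0],[0,0.2,0,-4,0],[0,0.2,0,-4,0]]}}

```text
t: 17.75
eef_pos: [511.6, 277.4, 54.1]
tcp_rot: [3.14, 0.0, 2.706]
ft_force: [-0.3, 7.1, 0.6]
opening: 0.145
grip_force: 30.0
```

```bash
python3 -c "
from h import *
s=env.state(); print(s['eef_pos'],s['tcp_rot'][2],s['ft_force'],s['moment'],s['joints'][5])"
```

```text
[511.6075082  277.36577374  54.11360777] 2.706240878628884 [-0.27084803  7.075502    0.57627143] [ 1.47244211 -0.08160399 -0.28964587] -0.7534819482256695
```

The torque keeps climbing, to 0.29 N m against the 0.04 N m needed for turning, so the zero stop is reached. Now I press in.

{"name": "arm_command", "arguments": {"targets": [[0,0,1,0,0],[0,0,2,0,0],[0,0,3,0,0],[0,0,4,0,0],[0,0,4,0,0]]}}

```text
t: 18.25
eef_pos: [511.7, 277.4, 50.9]
tcp_rot: [3.14, 0.001, 2.705]
ft_force: [-1.2, 5.9, 10.8]
opening: 0.149
grip_force: 30.0
```

{"name": "arm_command", "arguments": {"targets": [[0,0,0.7,0,0],[0,0,1.4,0,0],[0,0,1.4,0,0]]}}

```text
t: 18.55
eef_pos: [511.7, 277.4, 49.7]
tcp_rot: [3.14, 0.001, 2.705]
ft_force: [-1.2, 4.7, 12.1]
opening: 0.146
grip_force: 30.0
```

{"name": "arm_command", "arguments": {"targets": [[0,0,0.5,0,0],[0,0,1,0,0],[0,0,1,0,0]]}}

```text
t: 18.85
eef_pos: [511.8, 277.5, 49.0]
tcp_rot: [3.139, 0.001, 2.705]
ft_force: [-3.0, 5.1, 13.5]
opening: 0.146
grip_force: 30.0
```

{"name": "arm_command", "arguments": {"targets": [[0,0,0.5,0,0],[0,0,1,0,0],[0,0,1,0,0]]}}

```text
t: 19.15
eef_pos: [511.9, 277.5, 48.8]
tcp_rot: [3.139, 0.001, 2.705]
ft_force: [-5.4, 3.8, 22.7]
opening: 0.145
grip_force: 30.0
```

The force jumps from 13.5 to 22.7 N at z = 48.8, about 5 mm below home, so the knob is on the hard stop. I hold briefly, check that it is steady, and hand in.

{"name": "arm_command", "arguments": {"targets": [[0,0,0,0,0],[0,0,0,0,0],[0,0,0,0,0],[0,0,0,0,0]]}}

```text
t: 19.55
eef_pos: [511.9, 277.5, 48.8]
tcp_rot: [3.139, 0.002, 2.705]
ft_force: [-6.0, 5.2, 23.8]
opening: 0.143
grip_force: 30.0
```

```bash
python3 -c "
from h import *
s=env.state(); print(s['eef_pos'],s['tcp_rot'],s['ft_force'],s['moment'],s['grip_force'])
assert s['ft_force'][2]>15 and s['eef_pos'][2]<49.5
print(env.job_done())"
```

```text
[511.8999822  277.50592486  48.83671268] [3.13894970e+00 1.50500668e-03 2.70526072e+00] [-5.98740849  5.15268224 23.8118965 ] [ 0.88750137  1.11640195 -0.2834094 ] 30.00356376171112
the job is handed in; nothing more can be done
None
```

The knob is fitted home, turned to the zero stop and held pressed in to its hard stop; I handed the job in at about 19.6 s and got no verdict back, so success is judged from forces and positions only, and I did not re-check the bystanders by camera at the end.

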